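Gauge the flange hole and hold up the gauge

ROBOT

A 6-joint arm with a two-finger parallel gripper is mounted at the origin on a cart in front of the work surface, level with it; the furniture and walls round the work are solid. World frame = base frame: x ahead of the robot, y to its left, z up, the work surface at z = 0. Lengths are in m, angles in rad, forces in N, time in s.
With the tool pointing down it reaches from about 0.325 to 0.85 m from the base axis. Payload 15.5 kg.
Tool frame: the origin (TCP) lies at the very end of the fingers, on their centre line; the grasp point (between the pads) lies arm.grip_point_offset behind it (arm.grip_point_offset is the distance from the TCP to the grasp point, in m); z points along the fingers, y is the line along which they close (so a half turn about z gives the same grasp; the last joint's range is limited). The gripper opens to 91 mm and grips with 3 to 60 N. Pads are 32 mm wide; open, the fingers measure 118 mm over their backs; the gripper's body (76 mm by 178 mm) begins 60 mm behind the grasp point.
Start: joints at [-1.409, 0.494, 1.345, -0, 1.302, -0.096], TCP at [0.159, -0.605, 0.214] pointing down, gripper open.
Joint ranges: [-2.91, 2.91], [-0.82, 2.16], [0.22, 2.67], [-1.22, 4.37], [0.12, 2.79], [-3.08, 3.08]. Speed limits (rad/s): [1.89, 1.89, 2.57, 3.01, 3.01, 3.01].

INTERFACE

Orientations are given as a unit quaternion [w, x, y, z].
In Python, from plant import arm gives the robot as it stands. The module is installed in compiled form; this text tells all that it offers.
- The arm moves only by the tool drive_tool, never from a script. Its argument "motion" is a list of rows, each a list of 2 entries, a list of its own where there are three numbers: the shift along the world's x, y, z in units of 0.15 m (1.0 is 0.15 m), then the turn, a rotation vector about the world's x, y, z in units of 90 degrees (1.0 is 90 degrees). In form: [[[dx, dy, dz], [ax, ay, az]], ...]. A call has 1 to 8 rows; each row is the pose to reach, as a shift and turn from the pose commanded when the call began; what a row does not reach only later rows make up. A row lasts 1/8 s, in which the tool goes at most 62.5 mm and 10.7 degrees, less where a joint would pass 70% of its speed; a pose out of reach is approached as far as the arm can. A call with a number of a shift or a turn outside -1 to 1 is refused whole. A call with a gripper value outside its range is refused whole. "claw" is the closure, from 0 (fully open) to 1 (shut), set as the call begins (left out, the last holds). The fingers move at their own pace and stop on an object; "force" is the grip in N (left out, the last holds). Time passes only in rows, so rows that repeat a pose let the fingers close. It gives the time, the measured TCP pose, the force, the opening and the grip force at its end, in the units of the state.
- arm.get_state(): the state, without advancing time (a new reading comes with each control period).
- arm.grab_frame(name): name is "scene" or "top" or "wrist"; returns (picture, depth): 384x512x3 uint8, blue, green, red; 384x512 float32, m along the optical axis (not along the pixel's ray), 0 where there is no reading.
- arm.camera_params(name): a dict with "fx", "fy", "cx", "cy" (pixels), "R" (3x3) and "t" (3): a world point X has camera coordinates R X + t; the wrist camera has in their place "tool_from_camera" (4x4, takes a point from camera to tool coordinates, whose origin is the TCP and whose axes are the flange's). Camera axes: x right, y down, z forward; pixel columns grow to the right and rows downward; lengths in m; the calibration is good to about 2 mm. A picture is of the moment at which its call begins: read the wrist's pose just before it. camera_params takes no time and is no camera call.
- arm.hand_in(): hands the job in; it is judged then, once.
The state is a dict: "time_s": time; "qpos": joint angles; "qvel": joint speeds; "effort": joint torques, N m; "ee_pos": TCP position; "eef_rot": TCP orientation; "force": force on the tool from outside, world axes, zero at the start; "moment": the same for the moment, N m; "gripper_width": finger opening in m; "gripper_force": force on a finger pad.
Only numpy, scipy, OpenCV 4.12 (cv2) and the standard library are available. Lean on these libraries where they do the work, as an engineer would, in place of code of your own. Each camera call takes 0.05 s, during which the arm holds its last target. There are 200 camera calls.

TASK

Draw the slimmer of the two plug gauges (the one with the thinner, taller handle) out of its stand, pass its measuring end down through the smaller hole of the test flange until its collar comes down on the flange, and draw it out again. Then turn it well over, to at least half-way between upright and level with the measuring end no higher than the handle, and finish while holding it still in the gripper like that for inspection, every part of it at least 15 cm above the worktop. Leave the thicker gauge in its stand and do not disturb the sample tin and the spanner.

Things in the scene. Friction and masses are not known exactly. Their poses are not given: they have to be found in the camera images.
- slim_gauge_grip (a point): Middle of the slim plug gauge's dark round handle (16 mm in diameter, 70 mm long), on its axis, 85 mm from the tip and 35 mm above the collar's upper face; z towards the handle's end. The gauge starts upright in one of the stand's two bores, its collar resting on the stand's top, this point then 93 mm above the worktop.
- slim_gauge_tip (a point): Middle of the tip face of the slim gauge's measuring end, on its axis; z points from the tip to the handle.
- slim_gauge_top (a point): Middle of the upper end of the slim gauge's handle, on its axis, 120 mm from the tip.
- slim_gauge: The slim plug gauge, a loose solid steel piece of revolution, about 0.14 kg, 120 mm long; origin at the tip face, z along its axis to the handle. From the tip: measuring end 44 mm long, 12 mm in diameter (first 8 mm taper from 6 mm), collar 27 mm in diameter and 6 mm thick, handle 70 mm long.
- thick_gauge_grip (a point): Middle of the handle of the other, thicker plug gauge: handle 26 mm in diameter and only 54 mm long, collar 34 mm. It stands in the other bore of the stand and is to stay there; its handle ends 112 mm above the worktop.
- stand: Fixed aluminium gauge stand, a block 60 x 150 x 52 mm (x, y, z), origin at the centre of its underside. Two equal bores, 19 mm in diameter and 48 mm deep, at y = +40 and -40 mm of its own frame; which gauge stands in which varies.
- flange: Fixed steel test flange, a level plate 90 x 140 x 12 mm (x, y, z) on four round stand-offs; its lower face is 50 mm and its top 62 mm above the worktop (screw heads at the corners rise to 66 mm). Origin on the worktop below the plate's centre. Holes right through: the smaller, 14 mm in diameter, at y = +36 mm of its own frame; the larger, 26 mm, at y = -30 mm.
- small_hole (a point): Centre of the mouth of the flange's smaller hole (14 mm), at the plate's top face, 62 mm above the worktop.
- tin: Bystander: round aluminium sample tin with lid, 69 mm in diameter, 44 mm high, loose on the worktop; origin at the centre of its underside.
- spanner: Bystander: small combination spanner, 28 x 156 x 6 mm (long along its y), lying loose on the worktop; origin at the centre of its underside.

How it is judged:
By the outcome, as a careful person would: the job done as asked, in the order asked, and still so for the second after the job is handed in, while the arm keeps its last pose, push and grip.
It also fails if it takes over 51 s, if anything falls off the work surface, if the arm or the gripper's body presses on something with over 40 N, if the wrist force passes 120 N, or if a joint passes its speed limit or range.

## Working session

There is one attempt and no reset: what is moved stays moved. The work goes in short steps, Python scripts to look and compute and a tool call to move; the robot and the scene stay as the last step left them, time stands still between calls to the robot, and variables do not carry over. Pictures are saved under pics/ and viewed, at most 10 in all, crops included, and the job is handed in when it is done.

Besides the shell and the picture viewer there is one more tool, called after "Request:" as name(argument=value, ...), one argument or row to a line, values as JSON. drive_tool: Moves the arm, as the interface text tells. Shifts and turns lie within -1 to 1; 1 stands for 0.15 m of shift or 90 degrees of turn. Its arguments: {"type":"object","properties":{"motion":{"type":"array"},"claw":{"type":"number"},"force":{"type":"number"}},"required":["motion"]}

```bash
mkdir -p pics; cat > h.py <<'E'
import numpy as np, cv2
from plant import arm
def look(n,f):
    im,d=arm.grab_frame(n); cv2.imwrite('pics/%s.png'%f,im); np.savez('pics/%s.npz'%f,d=d); return im,d
def world(n,u,v,d):
    c=arm.camera_params(n); p=np.array([(u-c['cx'])/c['fx']*d,(v-c['cy'])/c['fy']*d,d]); return c['R'].T@(p-c['t'])
def onplane(n,u,v,z):
    c=arm.camera_params(n); r=c['R'].T@np.array([(u-c['cx'])/c['fx'],(v-c['cy'])/c['fy'],1]); o=-c['R'].T@c['t']; return o+r*(z-o[2])/r[2]
def cloud(n,d):
    c=arm.camera_params(n); v,u=np.mgrid[:384,:512]; P=np.stack([(u-c['cx'])/c['fx']*d,(v-c['cy'])/c['fy']*d,d],-1)
    W=(P-c['t'])@c['R']; W[d==0]=np.nan; return W
E
python3 - <<'E'
from h import *
a,_=look('top','top'); b,_=look('scene','scene')
print(arm.get_state(),arm.grip_point_offset)
for n in('top','scene'): c=arm.camera_params(n); print(c, -c['R'].T@c['t'])
E
```

```text
{'time_s': 0.1, 'qpos': array([-1.40948233e+00,  4.94142642e-01,  1.34603735e+00, -4.38781948e-05,
        1.30247074e+00, -9.55076246e-02]), 'qvel': array([ 3.28350707e-03, -1.89666364e-03, -1.34433733e-03, -1.79963055e-03,
       -4.97965060e-05, -8.67914889e-04]), 'effort': array([ 2.37704837e-03, -8.80240846e+01, -3.82540584e+01,  7.10233999e-02,
        4.82216198e-02, -3.00096690e-05]), 'ee_pos': array([ 0.15868761, -0.60419095,  0.21339523]), 'eef_rot': array([-5.28055702e-04,  9.91765769e-01,  1.28063964e-01, -3.85433957e-05]), 'force': array([ 0.10253282,  1.01673628, -0.97151966]), 'moment': array([ 1.45296020e-05, -9.23323341e-03, -1.71582802e-02]), 'gripper_force': 0.0, 'gripper_width': 0.09151986424058406} 0.0188
{'fx': 487.27319238460495, 'fy': 487.27319238460495, 'cx': 255.55320173699204, 'cy': 192.4990183657248, 'R': array([[ 0.01087974, -0.99993416,  0.00364843],
       [-0.99719518, -0.01112   , -0.0740143 ],
       [ 0.07405   , -0.00283294, -0.99725051]]), 't': array([0.0279759 , 0.58852491, 1.23933559])} [0.49479703 0.03802941 1.27938523]
{'fx': 443.242821774061, 'fy': 443.242821774061, 'cx': 252.26198807841715, 'cy': 187.76504781814708, 'R': array([[-0.55966546, -0.82864242,  0.01123935],
       [-0.54782465,  0.35975658, -0.75529024],
       [ 0.6218221 , -0.42886705, -0.65529407]]), 't': array([0.36901143, 0.37041864, 0.73241813])} [-0.04598637  0.48662798  0.7555754 ]
```

View pics/top.png

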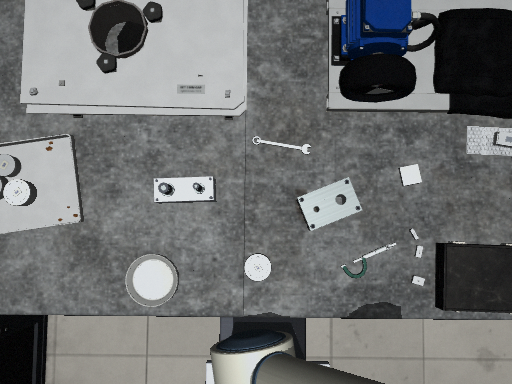

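View pics/scene.png

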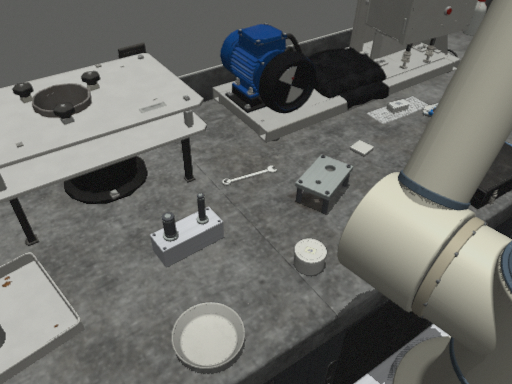

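The top view shows the stand at about (184,189), with the slim gauge on its right at (198,188). The flange is at (329,204), its small hole at (316,209). The tin is at (258,267) and the spanner at (283,145). The scene view confirms that the slim, tall handle is the right-hand one, at (201,207).

```bash
python3 - <<'E'
from h import *
for n in('top','scene'):
    d=np.load('pics/%s.npz'%n)['d']; W=cloud(n,d); im=cv2.imread('pics/%s.png'%n); g=im.max(2)
    u0,v0=onplane('top',184,189,.052)[:2]
    near=(abs(W[...,0]-u0)<.06)&(abs(W[...,1]-v0)<.1)
    for lo,hi in((.07,.1),(.1,.109),(.115,.14)):
        m=(near&(W[...,2]>lo)&(W[...,2]<hi)).astype(np.uint8)
        k,l,s,c=cv2.connectedComponentsWithStats(m)
        for i in range(1,k):
            if s[i,4]>3: print(n,lo,s[i],W[l==i].mean(0).round(4),np.ptp(W[l==i],axis=0).round(4))
    m=((W[...,2]>.045)&(W[...,2]<.058)&near).astype(np.uint8)
    if n=='top':
        for nm,c,lo,hi in(('stand',(184,189),.044,.058),('flange',(329,204),.054,.070)):
            p=onplane('top',*c,.055); m=((W[...,2]>lo)&(W[...,2]<hi)&(np.hypot(W[...,0]-p[0],W[...,1]-p[1])<.11)).astype(np.uint8)
            cs,_=cv2.findContours(m,0,1); q=max(cs,key=cv2.contourArea); r=cv2.minAreaRect(q); print(nm,r,W[m>0].mean(0).round(4))
            z=.052 if nm=='stand' else .062
            B=[onplane('top',*x,z)[:2] for x in cv2.boxPoints(r)]; print(np.round(B,4).tolist(),np.mean(B,0).round(4),[np.linalg.norm(B[i]-B[i-1]).round(4) for i in range(4)])
        roi=g[170:235,290:365]; m=(roi<75).astype(np.uint8)
        cs,_=cv2.findContours(m,0,1)
        for q in cs:
            if cv2.contourArea(q)>8: (x,y),r=cv2.minEnclosingCircle(q); M=cv2.moments(q); x,y=M['m10']/M['m00']+290,M['m01']/M['m00']+170; print('dark',x,y,r,cv2.contourArea(q),onplane('top',x,y,.062).round(4))
    # obstacle heights
    if n=='top':
        for u,v in((130,70),(130,108),(235,108),(258,267),(60,200),(16,190),(150,280),(240,60)): print(u,v,W[v,u].round(3))
im=cv2.imread('pics/top.png'); cv2.imwrite('pics/c1.png',np.hstack([cv2.resize(im[165:235,145:225],None,fx=5,fy=5,interpolation=2),cv2.resize(im[165:235,290:370],None,fx=5,fy=5,interpolation=2)]))
E
```

```text
top 0.07 [163 184   9  10  23] [0.5873 0.2489 0.0859] [0.0236 0.015  0.0282]
top 0.07 [197 186   5   5  11] [0.5916 0.1724 0.0855] [0.0095 0.0082 0.0225]
top 0.1 [160 184   4   2   4] [0.5985 0.2616 0.1086] [0.0026 0.007  0.001 ]
top 0.1 [166 185   4   8   9] [0.5892 0.2463 0.1051] [0.0171 0.0067 0.0088]
top 0.115 [193 183   7   7  39] [0.5947 0.1767 0.1256] [0.0142 0.0141 0.0143]
stand ((183.33847045898438, 188.81591796875), (23.847898483276367, 59.48189163208008), 88.02507019042969) [0.5928 0.2147 0.051 ]
[[0.62, 0.2938], [0.6269, 0.1436], [0.5665, 0.1405], [0.5597, 0.2902]] [0.5933 0.217 ] [np.float64(0.0604), np.float64(0.1504), np.float64(0.0605), np.float64(0.1498)]
flange ((329.2054748535156, 203.58717346191406), (35.96002960205078, 56.040836334228516), 67.98871612548828) [ 0.5591 -0.1493  0.0613]
[[0.574, -0.0681], [0.6283, -0.1984], [0.5449, -0.2319], [0.4911, -0.102]] [ 0.5596 -0.1501] [np.float64(0.0896), np.float64(0.1412), np.float64(0.0899), np.float64(0.1405)]
dark 300.256 212.096 17.007450103759766 62.5 [ 0.5373 -0.0777  0.062 ]
dark 342.57232704402514 198.2327044025157 4.731024742126465 26.5 [ 0.5732 -0.1835  0.062 ]
dark 299.090395480226 192.180790960452 5.700977325439453 29.5 [ 0.5872 -0.0745  0.062 ]
130 70 [0.835 0.311 0.243]
130 108 [0.771 0.328 0.165]
235 108 [0.755 0.082 0.238]
258 267 [0.398 0.026 0.038]
60 200 [0.564 0.547 0.001]
16 190 [0.586 0.642 0.045]
150 280 [ 0.359  0.307 -0.004]
240 60 [0.862 0.072 0.239]
scene 0.07 [198 205   8  12  76] [0.5876 0.1824 0.085 ] [0.0141 0.0154 0.0296]
scene 0.07 [163 221  13  13 124] [0.5798 0.2635 0.0855] [0.0185 0.0262 0.0294]
scene 0.1 [198 202   7   5  21] [0.5873 0.1825 0.1053] [0.0094 0.0131 0.0086]
scene 0.1 [162 216  13   8  40] [0.5798 0.262  0.1047] [0.015  0.0252 0.0081]
scene 0.115 [197 193   8   9  60] [0.5897 0.1815 0.124 ] [0.0154 0.0171 0.0145]
```

View pics/c1.png

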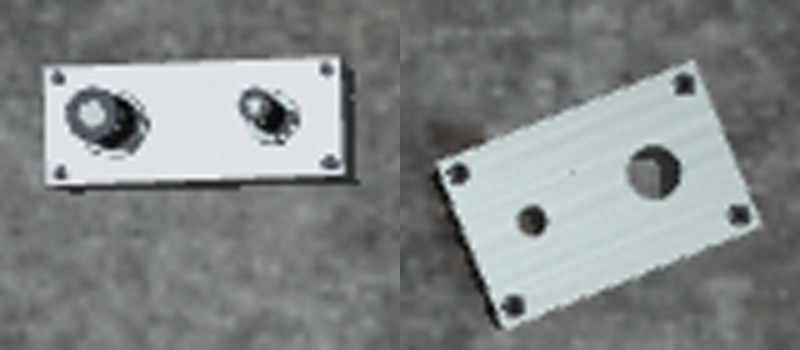

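The left half of the crop shows the slim handle leaning out from its bore by parallax. The right half shows the small hole at crop (532,220), which is (316,209) in the full image. The measured sizes fit: the stand is 150x60 and the flange 140.8x90. That gives the slim gauge at about (0.595, 0.177) and the small hole at about (0.5457, -0.117). I'll move above the flange first, turning 75° so the fingers close along x.

Request:
drive_tool(
  motion=[
    [[0.2,0.26,0.05],[0,0,0.07]],
    [[0.42,0.54,0.1],[0,0,0.14]],
    [[0.64,0.81,0.1],[0,0,0.21]],
    [[0.64,0.81,0.1],[0,0,0.21]],
  ],
  claw=0,
)

```text
time_s: 0.6
ee_pos: [0.2564, -0.4802, 0.2289]
eef_rot: [-0.001, 0.957, 0.291, 0.0]
force: [0.2, -0.1, -0.0]
gripper_width: 0.0908
gripper_force: 0.0
```

Request:
drive_tool(
  motion=[
    [[0.2,0.26,0.05],[0,0,0.07]],
    [[0.42,0.54,0.1],[0,0,0.14]],
    [[0.64,0.81,0.1],[0,0,0.21]],
    [[0.64,0.81,0.1],[0,0,0.21]],
  ],
)

```text
time_s: 1.1
ee_pos: [0.3521, -0.3596, 0.2439]
eef_rot: [-0.0, 0.896, 0.444, 0.0]
force: [-0.5, -0.1, -0.5]
gripper_width: 0.0913
gripper_force: 0.0
```

Request:
drive_tool(
  motion=[
    [[0.2,0.26,0.05],[0,0,0.07]],
    [[0.42,0.54,0.1],[0,0,0.14]],
    [[0.64,0.81,0.1],[0,0,0.21]],
    [[0.64,0.81,0.1],[0,0,0.21]],
  ],
)

```text
time_s: 1.6
ee_pos: [0.4481, -0.2387, 0.2588]
eef_rot: [-0.0, 0.811, 0.585, 0.0]
force: [0.4, -0.4, -0.7]
gripper_width: 0.091
gripper_force: 0.0
```

Request:
drive_tool(
  motion=[
    [[0.2,0.26,0.05],[0,0,0.07]],
    [[0.42,0.54,0.1],[0,0,0.14]],
    [[0.64,0.81,0.1],[0,0,0.21]],
    [[0.64,0.81,0.1],[0,0,0.21]],
    [[0.64,0.81,0.1],[0,0,0.21]],
  ],
)

```text
time_s: 2.22
ee_pos: [0.5422, -0.1199, 0.2735]
eef_rot: [-0.0, 0.706, 0.708, -0.0]
force: [0.2, -0.4, -0.3]
gripper_width: 0.0914
gripper_force: 0.0
```

```bash
python3 - <<'E'
from h import *
s=arm.get_state(); look('wrist','w1'); print(s['time_s'],s['ee_pos'],s['eef_rot'],s['qpos'].round(3)); print(arm.camera_params('wrist'))
E
```

```text
2.225 [ 0.54221732 -0.11994909  0.27354541] [-2.05085699e-04  7.06058904e-01  7.08152940e-01 -4.43158173e-04] [-3.250e-01  3.410e-01  1.432e+00 -1.000e-03  1.369e+00 -3.280e-01]
{'fx': 312.637894367951, 'fy': 312.637894367951, 'cx': 261.3933476028051, 'cy': 190.21458273526753, 'tool_from_camera': array([[-2.34354161e-04, -9.56096575e-01, -2.93051677e-01,
         8.14432314e-02],
       [ 9.99999605e-01,  2.71605603e-05, -8.88314956e-04,
         4.99921261e-04],
       [ 8.57274335e-04, -2.93051769e-01,  9.56096191e-01,
        -1.70709256e-01],
       [ 0.00000000e+00,  0.00000000e+00,  0.00000000e+00,
         1.00000000e+00]])}
```

View pics/w1.png

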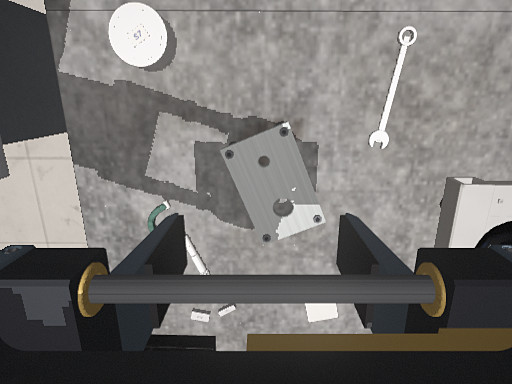

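The wrist view shows the small hole at (264,161) and the large hole at (283,207). I'll cast both onto z = 0.062.

```bash
cat >> h.py <<'E'
from scipy.spatial.transform import Rotation as Ro
def wray(s,u,v):
    c=arm.camera_params('wrist'); T=c['tool_from_camera']; R=Ro.from_quat(np.roll(s['eef_rot'],-1)).as_matrix()
    return s['ee_pos']+R@T[:3,3], R@T[:3,:3]@np.array([(u-c['cx'])/c['fx'],(v-c['cy'])/c['fy'],1])
def wplane(s,u,v,z):
    o,r=wray(s,u,v); return o+r*(z-o[2])/r[2]
E
python3 - <<'E'
from h import *
s=arm.get_state(); im=cv2.imread('pics/w1.png'); g=cv2.cvtColor(im,6)
for (u,v,w) in((264,161,11),(283,207,16)):
    roi=g[v-w:v+w,u-w:u+w]; t,m=cv2.threshold(roi,0,255,cv2.THRESH_BINARY_INV+cv2.THRESH_OTSU)
    cs,_=cv2.findContours(m,0,1); q=max(cs,key=cv2.contourArea); (x,y),ax,a=cv2.fitEllipse(q); x+=u-w;y+=v-w
    print(t,(x,y),ax,wplane(s,x,y,.062).round(4))
t=cv2.imread('pics/top.png').max(2)[200:220,306:326]; t=cv2.resize(t,None,fx=4,fy=4,interpolation=2)
th,m=cv2.threshold(t,0,255,cv2.THRESH_BINARY_INV+cv2.THRESH_OTSU); cs,_=cv2.findContours(m,0,1)
for q in cs:
    if cv2.contourArea(q)>150: (x,y),r=cv2.minEnclosingCircle(q); x=306+(x-1.5)/4;y=200+(y-1.5)/4; print('top',x,y,r/4,onplane('top',x,y,.062).round(4))
d=np.array([-.385,.923]); c=np.array([.5596,-.1501]); print(c+.036*d,c-.03*d)
E
```

```text
113.0 (263.5553045272827, 160.9768362045288) (10.153429985046387, 11.100316047668457) [ 0.5447 -0.1179  0.062 ]
171.0 (279.878511428833, 203.94084548950195) (28.65641212463379, 38.6259880065918) [ 0.5662 -0.1745  0.062 ]
top 316.1726188659668 208.70436477661133 3.158478260040283 [ 0.5463 -0.1174  0.062 ]
[ 0.54574  -0.116872] [ 0.57115 -0.17779]
```

Request:
drive_tool(
  motion=[
    [[0.06,0.3,0],[0,0,0]],
    [[0.12,0.6,0],[0,0,0]],
    [[0.18,0.87,0],[0,0,0]],
    [[0.18,0.87,0],[0,0,0]],
  ],
)

```text
time_s: 2.78
ee_pos: [0.5697, 0.0126, 0.2739]
eef_rot: [-0.0, 0.705, 0.709, 0.0]
force: [0.0, -0.6, 0.0]
gripper_width: 0.0908
gripper_force: 0.0
```

Request:
drive_tool(
  motion=[
    [[0.06,0.3,-0.1],[0,0,0]],
    [[0.12,0.6,-0.3],[0,0,0]],
    [[0.18,0.87,-0.47],[0,0,0]],
    [[0.18,0.87,-0.47],[0,0,0]],
    [[0.18,0.87,-0.47],[0,0,0]],
    [[0.18,0.87,-0.47],[0,0,0]],
  ],
)

```text
time_s: 3.52
ee_pos: [0.5972, 0.1407, 0.2043]
eef_rot: [0.0, 0.706, 0.708, 0.0]
force: [0.0, 1.2, -0.2]
gripper_width: 0.0912
gripper_force: 0.0
```

```bash
python3 - <<'E'
from h import *
s=arm.get_state(); look('wrist','w2'); print(s['time_s'],s['ee_pos'],s['eef_rot'].round(4)); 
E
```

```text
3.525 [0.59716588 0.14074919 0.20432877] [5.000e-04 7.059e-01 7.083e-01 4.000e-04]
```

View pics/w2.png

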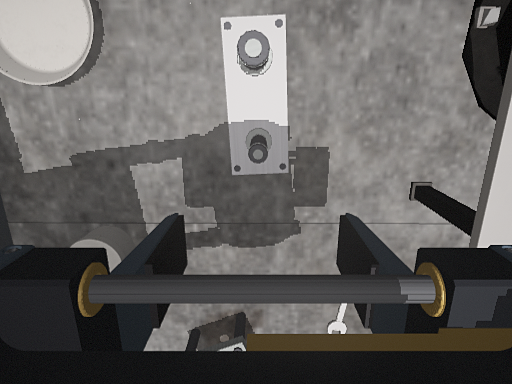

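The slim handle's top face is at about (258,153) and its collar at about (259,139). The thick gauge is at (252,48).

```bash
python3 - <<'E'
from h import *
s=arm.get_state()
im=cv2.imread('pics/w2.png'); cv2.imwrite('pics/c2.png',cv2.resize(im[110:180,220:300],None,fx=8,fy=8,interpolation=cv2.INTER_CUBIC))
d=np.load('pics/w2.npz')['d']
P=[]
for v in range(120,175):
  for u in range(235,285):
    if d[v,u]>0:
      o,r=wray(s,u,v); p=o+r*d[v,u]
      P.append((u,v,*p))
P=np.array(P)
for lo,hi in((.122,.14),(.056,.064),(.075,.12)):
    q=P[(P[:,4]>lo)&(P[:,4]<hi)]
    if len(q): print(lo,len(q),q.min(0).round(4),q.max(0).round(4),q.mean(0).round(4))
for u,v in((258,153),(259,139)): print(wplane(s,u,v,.128).round(4),wplane(s,u,v,.058).round(4))
E
```

```text
0.122 329 [2.480e+02 1.430e+02 5.864e-01 1.693e-01 1.220e-01] [2.670e+02 1.630e+02 6.019e-01 1.851e-01 1.301e-01] [2.575441e+02 1.528267e+02 5.943000e-01 1.778000e-01 1.275000e-01]
0.056 237 [2.460e+02 1.290e+02 5.817e-01 1.692e-01 5.600e-02] [2.710e+02 1.490e+02 6.071e-01 1.894e-01 6.400e-02] [2.586709e+02 1.368861e+02 5.946000e-01 1.815000e-01 5.800000e-02]
0.075 99 [2.500e+02 1.360e+02 5.872e-01 1.791e-01 7.510e-02] [2.660e+02 1.460e+02 6.016e-01 1.848e-01 1.175e-01] [2.583232e+02 1.405051e+02 5.946000e-01 1.834000e-01 9.700000e-02]
[0.5946 0.1778 0.128 ] [0.5939 0.1651 0.058 ]
[0.5954 0.1889 0.128 ] [0.5949 0.1794 0.058 ]
```

View pics/c2.png

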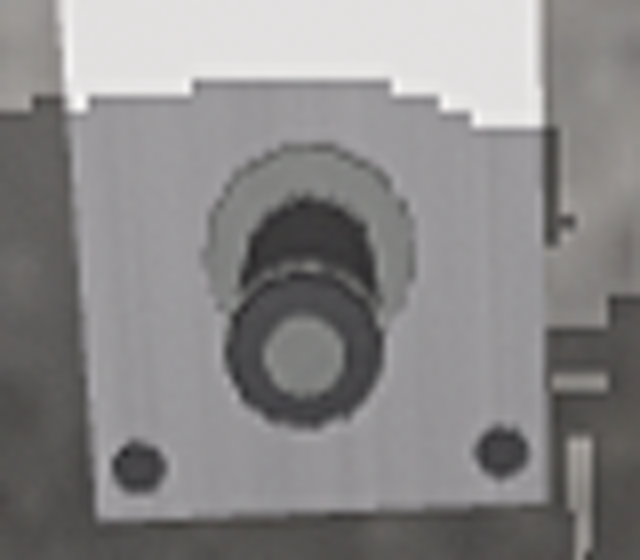

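Request:
drive_tool(
  motion=[
    [[-0.018,0.247,-0.1],[0,0,0]],
    [[-0.018,0.247,-0.2],[0,0,0]],
    [[-0.018,0.247,-0.2],[0,0,0]],
    [[-0.018,0.247,-0.2],[0,0,0]],
  ],
)

```text
time_s: 4.08
ee_pos: [0.5944, 0.1787, 0.174]
eef_rot: [0.0, 0.705, 0.709, 0.0]
force: [0.2, -0.4, 0.6]
gripper_width: 0.0913
gripper_force: 0.0
```

Request:
drive_tool(
  motion=[
    [[0,0,-0.1],[0,0,0]],
    [[0,0,-0.25],[0,0,0]],
    [[0,0,-0.4],[0,0,0]],
    [[0,0,-0.55],[0,0,0]],
    [[0,0,-0.65],[0,0,0]],
    [[0,0,-0.65],[0,0,0]],
    [[0,0,-0.65],[0,0,0]],
  ],
)

```text
time_s: 4.95
ee_pos: [0.5945, 0.1796, 0.0766]
eef_rot: [0.0, 0.705, 0.709, 0.0]
force: [-0.4, 0.5, 1.0]
gripper_width: 0.0912
gripper_force: 0.0
```

Request:
drive_tool(
  motion=[
    [[0,-0.012,0],[0,0,0]],
    [[0,-0.012,0],[0,0,0]],
    [[0,-0.012,0],[0,0,0]],
    [[0,-0.012,0],[0,0,0]],
    [[0,-0.012,0],[0,0,0]],
    [[0,-0.012,0],[0,0,0]],
    [[0,-0.012,0],[0,0,0]],
    [[0,-0.012,0],[0,0,0]],
  ],
  claw=1,
  force=20,
)

```text
time_s: 5.95
ee_pos: [0.594, 0.1778, 0.0759]
eef_rot: [-0.0, 0.705, 0.709, 0.0]
force: [0.1, 0.0, 1.0]
gripper_width: 0.0157
gripper_force: 20.0
```

Request:
drive_tool(
  motion=[
    [[0,0,0],[0,0,0]],
    [[0,0,0],[0,0,0]],
    [[0,0,0],[0,0,0]],
    [[0,0,0],[0,0,0]],
  ],
  claw=1,
  force=45,
)

```text
time_s: 6.45
ee_pos: [0.5941, 0.1778, 0.0759]
eef_rot: [0.0, 0.705, 0.709, 0.0]
force: [1.1, 0.9, -1.1]
gripper_width: 0.0156
gripper_force: 45.0
```

Request:
drive_tool(
  motion=[
    [[0,0,0.08],[0,0,0]],
    [[0,0,0.2],[0,0,0]],
    [[0,0,0.35],[0,0,0]],
    [[0,0,0.5],[0,0,0]],
    [[0,0,0.65],[0,0,0]],
    [[0,0,0.75],[0,0,0]],
    [[0,0,0.75],[0,0,0]],
    [[0,0,0.75],[0,0,0]],
  ],
)

```text
time_s: 7.45
ee_pos: [0.5936, 0.1776, 0.1878]
eef_rot: [-0.0, 0.705, 0.709, -0.0]
force: [0.2, -0.6, -1.0]
gripper_width: 0.0152
gripper_force: 45.0
```

Request:
drive_tool(
  motion=[
    [[-0.05,-0.3,0],[0,0,0]],
    [[-0.11,-0.65,0],[0,0,0]],
    [[-0.16,-0.98,0],[0,0,0]],
    [[-0.16,-0.98,0],[0,0,0]],
    [[-0.16,-0.98,0],[0,0,0]],
  ],
)

```text
time_s: 8.07
ee_pos: [0.5698, 0.0308, 0.1878]
eef_rot: [-0.0, 0.705, 0.709, -0.0]
force: [-0.8, 0.6, -2.2]
gripper_width: 0.0155
gripper_force: 45.0
```

Request:
drive_tool(
  motion=[
    [[-0.05,-0.3,0],[0,0,0]],
    [[-0.11,-0.65,0],[0,0,0]],
    [[-0.16,-0.96,0],[0,0,0]],
    [[-0.16,-0.98,0],[0,0,0]],
    [[-0.16,-0.98,0],[0,0,0]],
    [[-0.16,-0.98,0],[0,0,0]],
    [[-0.16,-0.98,0],[0,0,0]],
  ],
)

```text
time_s: 8.95
ee_pos: [0.5462, -0.1152, 0.1884]
eef_rot: [-0.0, 0.705, 0.71, 0.0]
force: [0.2, 0.3, -1.8]
gripper_width: 0.0154
gripper_force: 45.0
```

```bash
python3 - <<'E'
from h import *
s=arm.get_state(); im,_=look('wrist','w3'); print(s['time_s'],s['ee_pos'],s['eef_rot'].round(4),s['force'],s['gripper_width']); 
im2,_=look('scene','s3'); im3,_=look('top','t3')
z=cv2.resize(im2[120:220,270:390],(480,400),interpolation=2)
cv2.imwrite('pics/c3.png',np.hstack([cv2.resize(im[60:320,180:360],(277,400),interpolation=2),z]))
E
```

```text
8.95 [ 0.54622202 -0.11516773  0.18837237] [-1.000e-04  7.046e-01  7.096e-01  0.000e+00] [ 0.21608347  0.33907844 -1.80166329] 0.015409312948736235
```

View pics/c3.png

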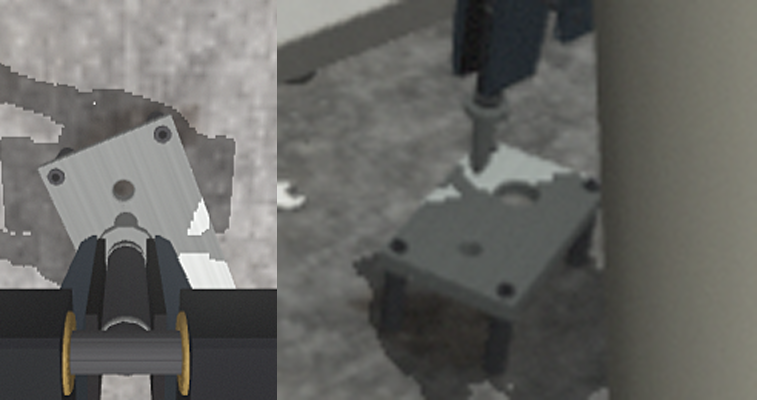

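The wrist half of the crop shows the gauge upright between the fingers, its tip just short of the small hole (hole at crop (123,189)). In the scene half it hangs straight above the plate. I'll measure the tip and the hole in the same picture.

```bash
python3 - <<'E'
from h import *
s=arm.get_state(); im=cv2.imread('pics/w3.png'); g=cv2.cvtColor(im,6)
w=10;u,v=260,183
roi=g[v-w:v+w-1,u-w:u+w]; t,m=cv2.threshold(roi,0,255,cv2.THRESH_BINARY_INV+cv2.THRESH_OTSU)
cs,_=cv2.findContours(m,0,1); q=max(cs,key=cv2.contourArea); (x,y),ax,a=cv2.fitEllipse(q); x+=u-w;y+=v-w
print((x,y),ax,wplane(s,x,y,.062).round(4))
print('expected tip px for axis at TCP:')
c=arm.camera_params('wrist');T=np.linalg.inv(c['tool_from_camera'])
for z in(.0679,.0679-.044): 
    p=T@np.array([0,0,z,1]); print(c['fx']*p[0]/p[2]+c['cx'],c['fy']*p[1]/p[2]+c['cy'],'6mm px',.006*c['fx']/p[2])
cv2.imwrite('pics/c4.png',cv2.resize(im[165:235,225:295],None,fx=8,fy=8,interpolation=2))
E
```

```text
(259.8224811553955, 183.30108737945557) (12.944756507873535, 13.672477722167969) [ 0.5448 -0.1183  0.062 ]
expected tip px for axis at TCP:
261.05942945842753 200.06718851365844 6mm px 7.443744104809246
260.93636599024757 221.2439387998076 6mm px 8.935394139685929
```

View pics/c4.png

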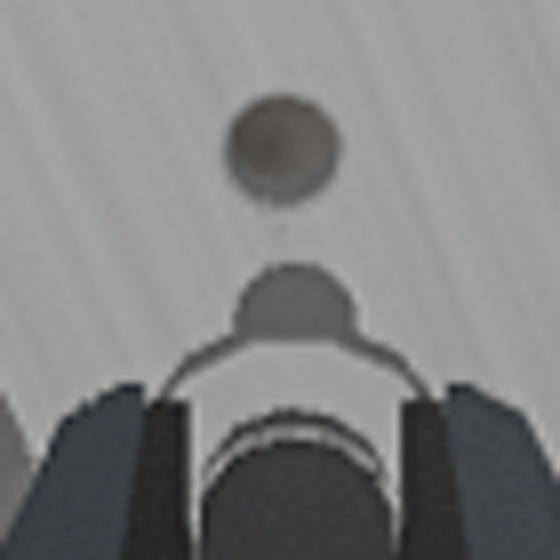

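The gauge axis is within 0.5 mm of the TCP axis, and the hole is offset by about (-1.7, -2.3) mm. I'll shift by that and go down to taper entry.

Request:
drive_tool(
  motion=[
    [[-0.011,-0.014,-0.05],[0,0,0]],
    [[-0.011,-0.014,-0.15],[0,0,0]],
    [[-0.011,-0.014,-0.25],[0,0,0]],
    [[-0.011,-0.014,-0.32],[0,0,0]],
    [[-0.011,-0.014,-0.38],[0,0,0]],
    [[-0.011,-0.014,-0.43],[0,0,0]],
    [[-0.011,-0.014,-0.43],[0,0,0]],
    [[-0.011,-0.014,-0.43],[0,0,0]],
  ],
)

```text
time_s: 10.1
ee_pos: [0.5446, -0.1184, 0.1242]
eef_rot: [0.0, 0.705, 0.709, 0.0]
force: [0.0, 0.2, -1.1]
gripper_width: 0.0151
gripper_force: 45.0
```

```bash
python3 - <<'E'
from h import *
s=arm.get_state(); im,_=look('wrist','w4'); print(s['time_s'],s['ee_pos'],s['force'].round(2),s['moment'].round(3)); 
im2,_=look('scene','s4')
cv2.imwrite('pics/c5.png',np.hstack([cv2.resize(im[150:250,210:310],(500,500),interpolation=2),cv2.resize(im2[140:210,290:360],(300,500),interpolation=2)]))
E
```

```text
10.1 [ 0.54459674 -0.11842452  0.12421197] [ 0.01  0.19 -1.08] [-0.042 -0.068  0.041]
```

View pics/c5.png

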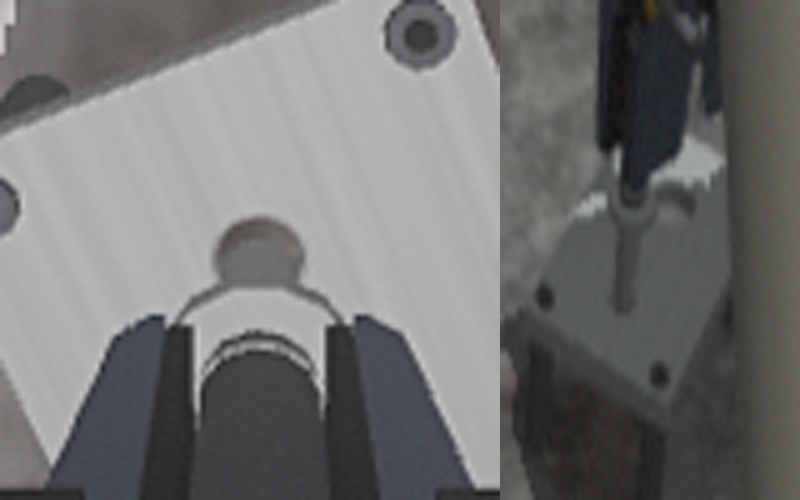

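The tip is inside the hole with no contact force, and it looks centred. I'll go on down in watched steps.

Request:
drive_tool(
  motion=[
    [[0,0,-0.03],[0,0,0]],
    [[0,0,-0.06],[0,0,0]],
    [[0,0,-0.09],[0,0,0]],
    [[0,0,-0.12],[0,0,0]],
    [[0,0,-0.12],[0,0,0]],
  ],
)

```text
time_s: 10.82
ee_pos: [0.5443, -0.1182, 0.1054]
eef_rot: [-0.0, 0.705, 0.709, -0.0]
force: [0.5, 1.8, -3.9]
gripper_width: 0.0149
gripper_force: 45.0
```

Request:
drive_tool(
  motion=[
    [[0,0.004,-0.03],[0,0,0]],
    [[0,0.004,-0.06],[0,0,0]],
    [[0,0.004,-0.09],[0,0,0]],
    [[0,0.004,-0.11],[0,0,0]],
    [[0,0.004,-0.11],[0,0,0]],
  ],
)

```text
time_s: 11.45
ee_pos: [0.5443, -0.1177, 0.0892]
eef_rot: [-0.0, 0.705, 0.709, -0.0]
force: [-0.4, -0.9, -1.2]
gripper_width: 0.0153
gripper_force: 45.0
```

Expected contact is at about z = 0.086. I'll press down gently until the force rises.

Request:
drive_tool(
  motion=[
    [[0,0,-0.01],[0,0,0]],
    [[0,0,-0.02],[0,0,0]],
    [[0,0,-0.025],[0,0,0]],
    [[0,0,-0.025],[0,0,0]],
  ],
)

```text
time_s: 11.95
ee_pos: [0.5444, -0.1177, 0.0859]
eef_rot: [0.0, 0.705, 0.709, 0.0]
force: [-0.9, 0.1, 3.9]
gripper_width: 0.0158
gripper_force: 45.0
```

Request:
drive_tool(
  motion=[
    [[0,0,-0.004],[0,0,0]],
    [[0,0,-0.007],[0,0,0]],
    [[0,0,-0.007],[0,0,0]],
    [[0,0,-0.007],[0,0,0]],
  ],
)

```text
time_s: 12.45
ee_pos: [0.5445, -0.1178, 0.0858]
eef_rot: [0.0, 0.705, 0.709, 0.0]
force: [-5.8, 1.4, 22.9]
gripper_width: 0.0153
gripper_force: 45.0
```

The force jumped to 23 N with no further travel at TCP z = 0.0858, where I expected 0.0859. The collar is seated, so I'll draw the gauge out.

Request:
drive_tool(
  motion=[
    [[0,0,0.05],[0,0,0]],
    [[0,0,0.13],[0,0,0]],
    [[0,0,0.23],[0,0,0]],
    [[0,0,0.36],[0,0,0]],
    [[0,0,0.5],[0,0,0]],
    [[0,0,0.7],[0,0,0]],
    [[0,0,0.9],[0,0,0]],
    [[0,0,0.9],[0,0,0]],
  ],
)

```text
time_s: 13.45
ee_pos: [0.5456, -0.1181, 0.2224]
eef_rot: [0.002, 0.705, 0.709, 0.001]
force: [-0.1, 0.1, -1.8]
gripper_width: 0.0154
gripper_force: 45.0
```

Request:
drive_tool(
  motion=[
    [[-0.05,0,0.2],[0,0,0]],
    [[-0.1,0,0.4],[0,0,0]],
    [[-0.2,0,0.6],[0,0,0]],
    [[-0.3,0,0.8],[0,0,0]],
    [[-0.4,0,0.95],[0,0,0]],
    [[-0.4,0,0.95],[0,0,0]],
  ],
)

```text
time_s: 14.2
ee_pos: [0.4842, -0.1178, 0.3631]
eef_rot: [0.001, 0.705, 0.709, 0.0]
force: [0.9, -0.1, -1.8]
gripper_width: 0.0153
gripper_force: 45.0
```

Request:
drive_tool(
  motion=[
    [[0,0,0],[0,-0.08,0]],
    [[0,0,0],[0,-0.17,0]],
    [[0,0,0],[0,-0.26,0]],
    [[0,0,0],[0,-0.35,0]],
    [[0,0,0],[0,-0.35,0]],
    [[0,0,0],[0,-0.35,0]],
  ],
  force=55,
)

```text
time_s: 14.95
ee_pos: [0.4848, -0.1181, 0.3619]
eef_rot: [0.192, 0.679, 0.683, 0.191]
force: [-0.2, -0.7, -1.5]
gripper_width: 0.015
gripper_force: 55.0
```

Request:
drive_tool(
  motion=[
    [[0,0,0],[0,-0.08,0]],
    [[0,0,0],[0,-0.17,0]],
    [[0,0,0],[0,-0.26,0]],
    [[0,0,0],[0,-0.35,0]],
    [[0,0,0],[0,-0.35,0]],
    [[0,0,0],[0,-0.35,0]],
  ],
)

```text
time_s: 15.7
ee_pos: [0.4853, -0.1181, 0.362]
eef_rot: [0.37, 0.601, 0.605, 0.369]
force: [0.2, -0.2, -2.3]
gripper_width: 0.0153
gripper_force: 55.0
```

```bash
python3 - <<'E'
from h import *
s=arm.get_state(); im,_=look('wrist','w6'); im2,_=look('scene','s6'); R=Ro.from_quat(np.roll(s['eef_rot'],-1)).as_matrix()
print(s['time_s'],s['qpos'].round(3),s['ee_pos'],'tool z',R[:,2].round(3),'tilt',np.degrees(np.arccos(-R[2,2])),'tip z',(s['ee_pos']+R[:,2]*.068)[2])
cv2.imwrite('pics/c6.png',np.hstack([cv2.resize(im,(400,300)),cv2.resize(im2,(400,300))]))
E
```

```text
15.7 [-0.898 -0.048  2.289  1.555  0.773 -2.071] [ 0.48533626 -0.11814664  0.36199347] tool z [ 0.892  0.002 -0.453] tilt 63.070901961902855 tip z 0.3311971139466255
```

View pics/c6.png

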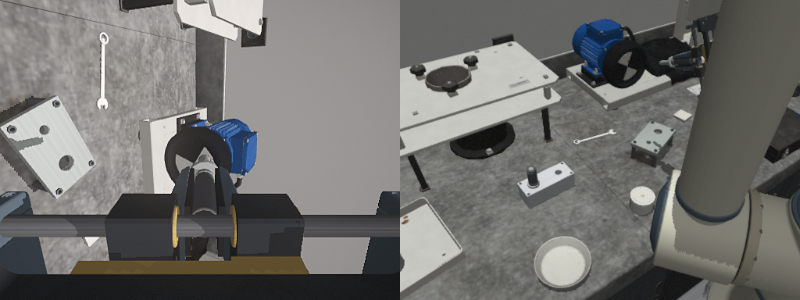

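The gauge sits in line with the fingers, tilted 63° with its tip at z = 0.33. The thick gauge, tin and spanner are undisturbed. I'll let the arm settle, then hand in.

Request:
drive_tool(
  motion=[
    [[0,0,0],[0,0,0]],
    [[0,0,0],[0,0,0]],
    [[0,0,0],[0,0,0]],
    [[0,0,0],[0,0,0]],
  ],
)

```text
time_s: 16.3
ee_pos: [0.4845, -0.1176, 0.3623]
eef_rot: [0.37, 0.601, 0.605, 0.369]
force: [1.1, -0.5, -1.2]
gripper_width: 0.0153
gripper_force: 55.0
```

```bash
python3 -c "
from plant import arm
s=arm.get_state(); print(s['qvel'].round(3),s['gripper_force']); print(arm.hand_in())"
```

```text
[-0.004  0.001  0.003  0.002 -0.001 -0.003] 54.99987602233887
the job is handed in; nothing more can be done
None
```

I handed the job in at 16.3 s: the slim gauge went down through the small hole until its collar seated, came out again, and is held still, tilted 63° tip-down with its tip about 33 cm above the worktop; the thick gauge, tin and spanner look undisturbed in the last pictures.

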